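# Turn the shoe trees home on their keyed posts

## Robot

A 6-joint arm with a two-finger parallel gripper is mounted at the origin on the work surface. World frame = base frame: x ahead of the robot, y to its left, z up, the work surface at z = 0. Lengths are in m, angles in rad, forces in N, time in s.
With the tool pointing down it reaches from about 0.25 to 0.8 m from the base axis. Payload 3.9 kg.
Tool frame: the origin (TCP) lies midway between the tips of the shut fingers; the grasp point (between the pads) lies env.grasp_offset behind it (env.grasp_offset is the distance from the TCP to the grasp point, in m); z points along the fingers, y is the direction in which the jaws open and shut (so a half turn about z gives the same grasp; the last joint's range is limited). The gripper opens to 85 mm and grips with 20 to 120 N. Pads are 22 mm wide; open, the fingers measure 114 mm over their backs; the gripper's body (76 mm by 85 mm) begins 54 mm behind the grasp point. The pads swing forward as they close: fully open they stand 13 mm farther back than shut.
Start: joints at [1.188, 0.26, -0.138, 1.173, 0, 1.571], TCP at [0.196, 0.487, 0.205] pointing down, gripper open.
Joint ranges: [-2.78, 2.78], [-0.83, 1.72], [-1.28, 1.37], [-1.9, 2.12], [-1.57, 1.48], [-3.14, 3.14]. Speed limits (rad/s): [2.57, 2.57, 3.14, 3.14, 3.14, 3.14].

## Interface

Orientations are given as a unit quaternion [w, x, y, z].
In Python, from rig import env, vision gives the robot as it stands. The module is installed in compiled form; this text tells all that it offers.
- The arm moves only by the tool arm_command, never from a script. Its argument "rows" is text: rows parted by semicolons, each of 7 numbers parted by spaces: the shift along the tool's x, y, z in cm, then the turn, a rotation vector about the tool's x, y, z in rad, then the opening, from 0 (shut) to 1 (fully open). In form: x y z ax ay az gripper; .... A call has 1 to 5 rows; each row is the pose to reach, as a shift and turn from the pose commanded when the call began, along the tool's axes at that moment; what a row does not reach only later rows make up. A row lasts 1/12 s, in which the tool goes at most 41.7 mm and 7.16 degrees, less where a joint would pass 70% of its speed; a pose out of reach is approached as far as the arm can. A call with a gripper value outside its range is refused whole. The fingers move at their own pace and stop on an object; "force" is the grip in N (left out, the last holds). Time passes only in rows, so rows that repeat a pose let the fingers close. It gives the time, the measured TCP pose, the force and the opening at its end, in the units of the state.
- env.get_obs(): the state, without advancing time (a new reading comes with each control period).
- vision.snapshot(name): name is "side" or "top"; returns (picture, depth): 400x640x3 uint8, red, green, blue; 400x640 float32, m along the optical axis (not along the pixel's ray), 0 where there is no reading.
- vision.calibration(name): a dict with "K" (3x3 intrinsics, pixels), "dist" ([k1, k2, p1, p2, k3] as OpenCV has them; the pictures are not rectified), "view" (4x4, takes a point from world to camera coordinates). Camera axes: x right, y down, z forward; pixel columns grow to the right and rows downward; lengths in m; the calibration is good to about 2 mm. A picture is of the moment at which its call begins. calibration takes no time and is no camera call.
- env.close_job(): hands the job in, once; it reports no verdict.
The state is a dict: "time_s": time; "q": joint angles; "joint_vel": joint speeds; "effort": joint torques, N m; "position": TCP position; "orientation": TCP orientation; "ft_force": force on the tool from outside, world axes, zero at the start; "wrist_torque": the same for the moment, N m; "finger_gap": finger opening in m.
Only numpy, scipy, OpenCV 4.12 (cv2) and the standard library are available. Lean on these libraries where they do the work, as an engineer would, in place of code of your own. Each camera call takes 0.05 s, during which the arm holds its last target. There are 200 camera calls.

## Task

The two wooden shoe trees sit askew on their posts, perched on top of the metal keys. Push each one round by its toe until the slot under its heel meets the key and it drops fully home, flat on its board with the toe over the long end of the board. Leave the scraper, headlamp, pole grip and lantern where they are.

Things in the scene. Friction and masses are not known exactly. Their poses are not given: they have to be found in the camera images.
- stand_a: Fixed spruce board 200 x 90 x 18 mm on the planks with an upright round aluminium post, 28 mm thick, its top 110 mm above the board's underside. Origin: on the post's axis at the board's underside (24 mm above the work surface); x points along the key to the board's long end (board x -65 to +135 mm), where the toe belongs; z up.
- stand_a_key (a point): Top of the front end of the key of stand_a: a flat-sided aluminium bar 12 mm wide lying on the board along the stand's x, from 24 mm behind the post's axis to 60 mm ahead (this point); its top is 24 mm above the board, 42 mm above the board's underside.
- tree_a: Brown wooden shoe tree, 203 mm long, 350 g, both alike: heel block with a square hole down through it, two steel rods, round-toed forepart. Origin: on the hole's axis at the heel's underside; x towards the toe, z up. Heel 64 wide, 60 high, x -72 to +32 mm. Starts loose (2 mm play) on the post of stand_a, resting on its key, turned 0.6 to 1.2 rad away from it, either way; turns at under 5 N at the toe.
- tree_a_slot (a point): Front end of the slot in the heel's underside of tree_a, 32 mm ahead of the hole's axis, at underside level. Slot: flat-sided, 19 mm wide, 28 deep, along the tree's x, open to the toe, closed behind. Once over the key the tree falls 24 mm, heel flat on the board, and the key stops further turning.
- tree_a_toe (a point): Point in the forepart of tree_a, 90 mm from the hole's axis towards the toe, half-way up the forepart. Forepart: 66 mm wide, 46 high, 66 to 131 mm from the axis, straight sides to 98 mm then half-round; its underside is 4 mm above the heel's.
- stand_b: Fixed spruce board 200 x 90 x 18 mm on the planks with an upright round aluminium post, 28 mm thick, its top 110 mm above the board's underside. Origin: on the post's axis at the board's underside (24 mm above the work surface); x points along the key to the board's long end (board x -65 to +135 mm), where the toe belongs; z up.
- stand_b_key (a point): Top of the front end of the key of stand_b: a flat-sided aluminium bar 12 mm wide lying on the board along the stand's x, from 24 mm behind the post's axis to 60 mm ahead (this point); its top is 24 mm above the board, 42 mm above the board's underside.
- tree_b: Brown wooden shoe tree, 203 mm long, 350 g, both alike: heel block with a square hole down through it, two steel rods, round-toed forepart. Origin: on the hole's axis at the heel's underside; x towards the toe, z up. Heel 64 wide, 60 high, x -72 to +32 mm. Starts loose (2 mm play) on the post of stand_b, resting on its key, turned 0.6 to 1.2 rad away from it, either way; turns at under 5 N at the toe.
- tree_b_slot (a point): Front end of the slot in the heel's underside of tree_b, 32 mm ahead of the hole's axis, at underside level. Slot: flat-sided, 19 mm wide, 28 deep, along the tree's x, open to the toe, closed behind. Once over the key the tree falls 24 mm, heel flat on the board, and the key stops further turning.
- tree_b_toe (a point): Point in the forepart of tree_b, 90 mm from the hole's axis towards the toe, half-way up the forepart. Forepart: 66 mm wide, 46 high, 66 to 131 mm from the axis, straight sides to 98 mm then half-round; its underside is 4 mm above the heel's.
- scraper: Red plastic wax scraper lying flat, 140 x 60 x 15 mm, bystander; origin under its centre.
- headlamp: White plastic headlamp, about 50 x 95 x 45 mm, bystander on the far plank; origin under its centre.
- pole_grip: Aluminium pole grip lying down, about 175 mm long, 34 mm high, bystander on the far plank; origin on its underside.
- lantern: Glass lantern with a square steel frame, 90 x 90 x 160 mm, bystander standing on the far plank; origin under its centre.

How it is judged:
At the end, for the whole second after the job is handed in: Both shoe trees are on their posts (within 8 mm), dropped home over the key (heel underside within 5 mm of the board's top), upright within 0.08 rad, toe over the long end of the board with the tree in line with the key within 0.22 rad, and at rest (z of tree_a in the frame of stand_a between 0.012 and 0.023 m and horizontal distance between tree_a and stand_a below 0.008 m and x of tree_a_toe in the frame of stand_a above 0.07 m and angle between the x axis of tree_a and the x axis of stand_a, either way round below 0.22 rad and angle between each of tree_a, tree_b's own z axis and vertical below 0.08 rad and linear speed of each of tree_a, tree_b below 0.02 m/s and angular speed of each of tree_a, tree_b below 0.15 rad/s and z of tree_b in the frame of stand_b between 0.012 and 0.023 m and horizontal distance between tree_b and stand_b below 0.008 m and x of tree_b_toe in the frame of stand_b above 0.07 m and angle between the x axis of tree_b and the x axis of stand_b, either way round below 0.22 rad); the robot touches nothing.
It fails at once if the scraper is moved more than 30 mm or tipped (distance of scraper from where it was at the start of the episode above 0.03 m or angle between scraper's own z axis and vertical above 0.5 rad).
It fails at once if the headlamp is moved more than 30 mm or tipped (distance of headlamp from where it was at the start of the episode above 0.03 m or angle between headlamp's own z axis and vertical above 0.5 rad).
It fails at once if the pole grip is moved more than 30 mm or tipped (distance of pole_grip from where it was at the start of the episode above 0.03 m or angle between pole_grip's own z axis and vertical above 0.5 rad).
It fails at once if the lantern is moved more than 30 mm or tipped (distance of lantern from where it was at the start of the episode above 0.03 m or angle between lantern's own z axis and vertical above 0.5 rad).
It also fails if it takes over 67 s, if anything falls off the work surface, if the arm or the gripper's body presses on something with over 40 N, if the wrist force passes 120 N, or if a joint passes its speed limit or range.

## Working session

There is one attempt and no reset: what is moved stays moved. The work goes in short steps, Python scripts to look and compute and a tool call to move; the robot and the scene stay as the last step left them, time stands still between calls to the robot, and variables do not carry over. Pictures are saved under pics/ and viewed, on a budget of 10 in all, crops included, one or two more only if the job needs it, and the job is handed in when it is done.

Besides the shell and the picture viewer there is one more tool, called after "Request:" as name(argument=value, ...) on one line, values as JSON. arm_command: Moves the arm, as the interface text tells. Its arguments: {"type":"object","properties":{"rows":{"type":"string"},"force":{"type":"number"}},"required":["rows"]}

```bash
mkdir -p pics
cat > h.py <<'E'
import numpy as np, cv2
from rig import env, vision
def cloud(name):
    im,d=vision.snapshot(name); c=vision.calibration(name)
    K=np.array(c["K"],float); V=np.array(c["view"],float); D=np.array(c["dist"],float)
    v,u=np.mgrid[0:400,0:640]
    p=cv2.undistortPoints(np.stack([u,v],-1).reshape(-1,1,2).astype(float),K,D).reshape(400,640,2)
    P=np.concatenate([p*d[...,None],d[...,None]],-1)
    W=(P-V[:3,3])@V[:3,:3]
    W[d==0]=np.nan
    return im,d,W
E
python3 - <<'E'
from h import *
print(env.get_obs(),env.grasp_offset)
for n in("top","side"):
    im,d,W=cloud(n); cv2.imwrite(f"pics/{n}0.png",im[...,::-1]); np.savez(f"{n}0.npz",im=im,W=W)
    print(n,np.linalg.inv(np.array(vision.calibration(n)["view"]))[:3,3],(d==0).mean())
E
```

```text
{'time_s': 0.0, 'q': array([ 1.18800968e+00,  2.60655542e-01, -1.39377695e-01,  1.17266021e+00,
       -3.15697538e-05,  1.57081037e+00]), 'joint_vel': array([ 8.04634777e-06, -7.01656001e-04, -2.21426360e-04,  1.01472556e-03,
       -6.24312457e-04,  7.24636854e-04]), 'effort': array([ 1.24089427e-03, -4.05678177e+01,  2.53922045e+01,  1.87699450e-02,
        1.19415722e-04, -1.93255272e-05]), 'position': array([0.19583304, 0.4863341 , 0.20387659]), 'orientation': array([-1.64938308e-04,  1.90233752e-01,  9.81738366e-01, -9.34242363e-04]), 'ft_force': array([ 0.61745084, -0.5184435 , -0.37144935]), 'wrist_torque': array([ 0.00666824,  0.00022701, -0.03986789]), 'finger_gap': 0.0853885807837046} 0.0187
top [ 0.49410771 -0.01520985  1.40961812] 0.00387109375
side [ 0.12652542 -0.65168041  0.66537277] 0.00412890625
```

View pics/top0.png

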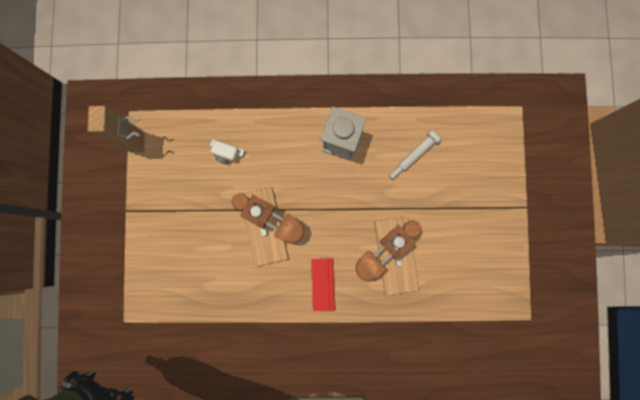

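View pics/side0.png

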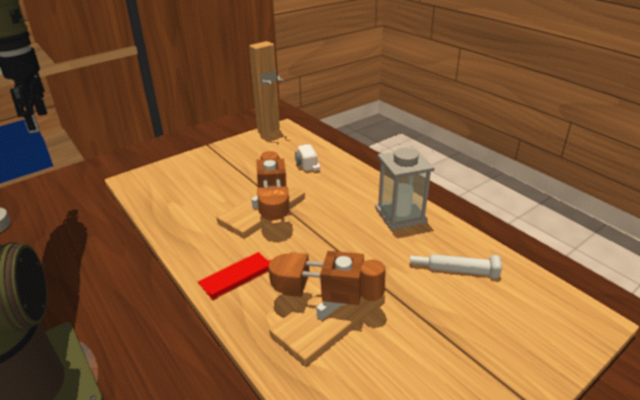

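Top view: the left stand has its post at (257,211), toe at (290,230) and board end at about (270,260). The right stand has its post at (399,242), toe at (371,266) and board end at about (402,292). The scraper is at (323,284), between them and nearer the robot. The side view shows both trees still raised on their keys.

```bash
cat > m.py <<'E'
from h import *
def measure(im,W,post=None):
    hsv=cv2.cvtColor(im,cv2.COLOR_RGB2HSV)
    z=W[...,2]; out=[]
    for nm,(u0,u1,v0,v1) in dict(L=(225,312,180,272),R=(350,430,208,300)).items():
        box=np.zeros(z.shape,bool); box[v0:v1,u0:u1]=1
        sat=hsv[...,1]
        post=box&(z>.115)&(z<.15)&(sat<60)
        pc=np.nanmedian(W[post],0)
        brown=box&(z>.06)&(z<.15)&(sat>60)
        B=W[brown]
        hi=B[:,:2]-pc[:2]; r=np.hypot(*hi.T)
        fore=B[(r>.066)&(r<.14)]
        # forepart is the side with farther extent
        far=hi[r>.105].mean(0); th=np.arctan2(far[1],far[0])
        board=box&(z>.032)&(z<.052)&(sat>50)
        b=W[board][:,:2]; q=np.float32(b*1000)
        rect=cv2.minAreaRect(q)
        print(nm,"post",pc.round(4),post.sum(),"tree th",th.round(3),"rmax",r.max().round(3),"heel z",np.median(B[r<.04][:,2]).round(4),"fore z",np.percentile(fore[:,2],[50,90]).round(4))
        bp=cv2.boxPoints(rect); e=bp[1]-bp[0],bp[2]-bp[1]; L=max(e,key=np.linalg.norm); L=L/np.linalg.norm(L)
        if L@(np.array(rect[0])-pc[:2]*1000)<0:L=-L
        print("  board",np.round(rect[0],1),np.round(rect[1],1),"dir",L.round(3),np.arctan2(L[1],L[0]).round(3))
if __name__=="__main__":
    a=np.load("top0.npz"); measure(a["im"],a["W"])
    im,W=a["im"],a["W"]; hsv=cv2.cvtColor(im,cv2.COLOR_RGB2HSV)
    red=(im[...,0]>150)&(im[...,1]<60)&(W[...,0]<.6); print("scraper",np.nanmin(W[red],0).round(3),np.nanmax(W[red],0).round(3))
    for n,(u,v) in dict(plank=(200,280),lan=(343,127)).items(): print(n,W[v,u].round(3))
E
python3 m.py
```

```text
L post [0.5946 0.1701 0.1327] 110 tree th -2.089 rmax 0.13 heel z 0.1264 fore z [0.1126 0.1163]
  board [565.4 151.2] [233.8 226.3] dir [-1.    -0.017] -3.124
R post [ 0.5146 -0.1838  0.1335] 109 tree th 2.294 rmax 0.13 heel z 0.1265 fore z [0.1124 0.1169]
  board [ 474.3 -168.9] [220.9 181.7] dir [-0.999 -0.034] -3.108
scraper [ 0.34  -0.022  0.02 ] [0.47  0.031 0.047]
plank [0.417 0.337 0.027]
lan [ 0.794 -0.049  0.185]
```

Run:
```python
from h import *
a=np.load("top0.npz"); W=a["W"]; z=W[...,2]
for c,(u0,u1,v0,v1) in dict(L=(225,312,180,272),R=(350,430,208,300)).items():
    m=np.zeros(z.shape,np.uint8); s=np.s_[v0:v1,u0:u1]
    m[s]=((z[s]>.0355)&(z[s]<.05)); m=cv2.morphologyEx(m,cv2.MORPH_OPEN,np.ones((3,3),np.uint8))
    n,l,st,_=cv2.connectedComponentsWithStats(m); 
    for k in range(1,n):
        if st[k,4]<60: continue
        q=np.float32(W[l==k][:,:2]*1000); r=cv2.minAreaRect(q)
        print(c,st[k],np.round(r[0],1),np.round(r[1],1),r[2],cv2.boxPoints(r).round().tolist())
```

```text
L [253 188  23  18 208] [636.7 162.6] [50.3 53.2] 12.059181213378906 [[607.0, 183.0], [618.0, 131.0], [667.0, 142.0], [656.0, 194.0]]
L [268 216  12  11  83] [574.4 134.3] [33.9 20.6] 60.138916015625 [[557.0, 125.0], [575.0, 115.0], [592.0, 144.0], [574.0, 154.0]]
L [ 246  221   42   46 1136] [523.4 155.9] [124.8  90.6] 12.72598648071289 [[453.0, 186.0], [472.0, 98.0], [594.0, 125.0], [574.0, 214.0]]
R [375 217  33  25 387] [ 564.5 -171.3] [ 47.2 101.7] 33.122169494628906 [[517.0, -142.0], [573.0, -227.0], [612.0, -201.0], [556.0, -116.0]]
R [ 383  249   35   46 1123] [ 437.7 -197.3] [110.8  91. ] 7.337940692901611 [[377.0, -159.0], [389.0, -250.0], [498.0, -235.0], [487.0, -145.0]]
R [380 250  10  11  78] [ 482.8 -155.7] [20.1 30.3] 38.52000427246094 [[466.0, -150.0], [484.0, -174.0], [500.0, -161.0], [481.0, -138.0]]
```

```bash
cat > g.py <<'E'
from h import *
from scipy.spatial.transform import Rotation as Ro
S=dict(L=(np.array([.5946,.1701]),-2.089,-2.92,-1),R=(np.array([.5146,-.1838]),2.294,3.28,1))
def pose(s,th,off,rad=.095):
    p,_,_,sg=S[s]; u=np.array([np.cos(th),np.sin(th)]); n=-sg*np.array([-u[1],u[0]])
    return p+rad*u+off*n
def tool(pts):
    o=env.get_obs(); q=o["orientation"]; R=Ro.from_quat(np.r_[q[1:],q[0]])
    print("t",o["time_s"],"pos",o["position"].round(4),"F",o["ft_force"].round(2))
    for w in pts: print(np.round(w,4),"->",(100*R.inv().apply(np.asarray(w)-o["position"])).round(2))
E
python3 - <<'E'
from g import *
s=pose("L",-2.089,.068); tool([(*s,.2),(*s,.078)])
E
```

```text
t 0.1 pos [0.1959 0.4864 0.2039] F [-0.28  0.39  0.12]
[0.6066 0.0539 0.2   ] -> [-54.26 -24.77   0.44]
[0.6066 0.0539 0.078 ] -> [-54.26 -24.75  12.64]
```

Request:
arm_command(rows="0 0 0 0 0 0 0;0 0 0 0 0 0 0", force=40)

```text
time_s: 0.27
position: [0.196, 0.4867, 0.2044]
orientation: [-0.0, 0.19, 0.982, -0.0]
ft_force: [0.4, 0.3, -0.4]
finger_gap: 0.0641
```

Request:
arm_command(rows="-54.3 -24.8 0 0 0 0 0;-54.3 -24.8 0 0 0 0 0;-54.3 -24.8 0 0 0 0 0;-54.3 -24.8 0 0 0 0 0;-54.3 -24.8 0 0 0 0 0")

```text
time_s: 0.68
position: [0.3404, 0.3345, 0.2048]
orientation: [0.0, 0.19, 0.982, 0.0]
ft_force: [0.6, 0.3, 0.2]
finger_gap: 0.0005
```

Run:
```python
from g import *
s=pose("L",-2.089,.068); tool([(*s,.2)])
```

```text
t 0.6833 pos [0.3404 0.3345 0.2048] F [0.62 0.33 0.24]
[0.6066 0.0539 0.2   ] -> [-35.16 -16.11   0.48]
```

Request:
arm_command(rows="-35.2 -16.1 0 0 0 0 0;-35.2 -16.1 0 0 0 0 0;-35.2 -16.1 0 0 0 0 0;-35.2 -16.1 0 0 0 0 0;-35.2 -16.1 0 0 0 0 0")

```text
time_s: 1.1
position: [0.484, 0.1829, 0.2048]
orientation: [0.0, 0.19, 0.982, 0.0]
ft_force: [0.2, 1.4, 0.3]
finger_gap: -0.0001
```

Run:
```python
from g import *
s=pose("L",-2.089,.068); tool([(*s,.2)])
```

```text
t 1.1 pos [0.484  0.1829 0.2048] F [0.19 1.38 0.34]
[0.6066 0.0539 0.2   ] -> [-16.2   -7.39   0.48]
```

Request:
arm_command(rows="-16.2 -7.4 0 0 0 0 0;-16.2 -7.4 0 0 0 0 0;-16.2 -7.4 0 0 0 0 0;-16.2 -7.4 0 0 0 0 0;-16.2 -7.4 0 0 0 0 0")

```text
time_s: 1.52
position: [0.6094, 0.051, 0.204]
orientation: [0.001, 0.193, 0.981, -0.001]
ft_force: [0.6, 0.2, 0.1]
finger_gap: -0.0
```

Run:
```python
from g import *
s=pose("L",-2.089,.068); tool([(*s,.08)])
```

```text
t 1.5167 pos [0.6094 0.051  0.204 ] F [0.63 0.19 0.05]
[0.6066 0.0539 0.08  ] -> [ 0.41  0.17 12.4 ]
```

Request:
arm_command(rows="0 0 4 0 0 0 0;0 0 8 0 0 0 0;0 0 12.4 0 0 0 0;0 0 12.4 0 0 0 0;0 0 12.4 0 0 0 0")

```text
time_s: 1.93
position: [0.6023, 0.0556, 0.0783]
orientation: [-0.004, 0.19, 0.982, -0.001]
ft_force: [0.4, 0.5, -0.3]
finger_gap: -0.0002
```

Run:
```python
from g import *
tool([(*pose("L",t,.052),.08) for t in np.linspace(-2.089,-2.95,9)])
im,d,W=cloud("side"); cv2.imwrite("pics/side1.png",im[...,::-1])
```

```text
t 1.9333 pos [0.6023 0.0556 0.0783] F [ 0.36  0.49 -0.27]
[0.5927 0.0618 0.08  ] -> [ 1.12  0.22 -0.16]
[0.5811 0.0626 0.08  ] -> [ 2.23 -0.14 -0.15]
[0.5696 0.0647 0.08  ] -> [ 3.37 -0.38 -0.15]
[0.5585 0.068  0.08  ] -> [ 4.53 -0.49 -0.14]
[0.5477 0.0725 0.08  ] -> [ 5.7  -0.47 -0.13]
[0.5375 0.0781 0.08  ] -> [ 6.85 -0.34 -0.12]
[0.5279 0.0848 0.08  ] -> [ 7.99 -0.07 -0.12]
[0.5191 0.0924 0.08  ] -> [ 9.09  0.31 -0.11]
[0.5112 0.101  0.08  ] -> [10.14  0.81 -0.1 ]
```

View pics/side1.png

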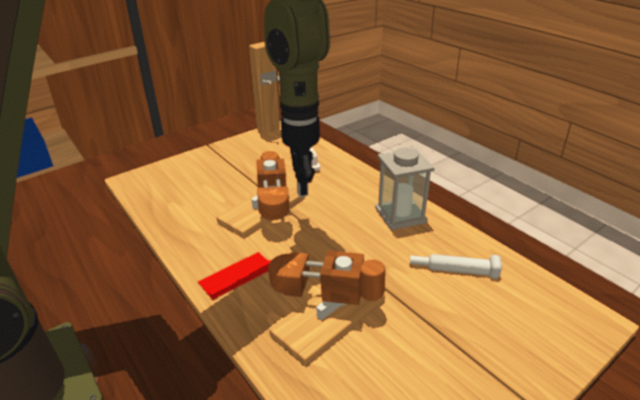

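The shut fingers at (303,190) are behind the left tree's forepart at (273,203), on the correct side. I'll push now.

Request:
arm_command(rows="0.6 0.1 0 0 0 0 0;1.1 0.2 0 0 0 0 0;1.7 0 0 0 0 0 0;2.2 -0.1 0 0 0 0 0;2.8 -0.3 0 0 0 0 0")

```text
time_s: 2.4
position: [0.579, 0.0637, 0.0821]
orientation: [0.001, 0.19, 0.982, 0.0]
ft_force: [0.7, 0.5, 1.0]
finger_gap: 0.0001
```

Request:
arm_command(rows="0.6 -0.1 0 0 0 0 0;1.1 -0.2 0 0 0 0 0;1.7 -0.2 0 0 0 0 0;2.2 -0.2 0 0 0 0 0;2.6 -0.2 0 0 0 0 0")

```text
time_s: 2.82
position: [0.5532, 0.0714, 0.0809]
orientation: [0.0, 0.19, 0.982, 0.0]
ft_force: [1.6, -0.2, 1.3]
finger_gap: 0.0
```

Run:
```python
from g import *; from m import measure
im,d,W=cloud("top"); measure(im,W); cv2.imwrite("pics/top2.png",im[...,::-1])
tool([(*pose("L",t,.052),.08) for t in np.linspace(-2.089,-2.95,9)[4:]])
```

```text
return np.nanmean(a, axis, out=out, keepdims=keepdims)
m.py:15: RuntimeWarning: Mean of empty slice.
  far=hi[r>.105].mean(0); th=np.arctan2(far[1],far[0])
  ret = um.true_divide(
  return _methods._mean(a, axis=axis, dtype=dtype,
  ret = ret.dtype.type(ret / rcount)
Traceback (most recent call last):
  File "m.py", line 19, in measure
    print(nm,"post",pc.round(4),post.sum(),"tree th",th.round(3),"rmax",r.max().round(3),"heel z",np.median(B[r<.04][:,2]).round(4),"fore z",np.percentile(fore[:,2],[50,90]).round(4))
                                                                                                                                             ~~~~~~~~~~~~~^^^^^^^^^^^^^^^^^^^
IndexError: index -1 is out of bounds for axis 0 with size 0
```

```bash
cat > s.py <<'E'
from g import *
def side(s,name=None):
    im,d,W=cloud("side"); hsv=cv2.cvtColor(im,cv2.COLOR_RGB2HSV)
    if name: cv2.imwrite("pics/"+name,im[...,::-1])
    p=S[s][0]; r=np.linalg.norm(W[...,:2]-p,axis=-1)
    b=(hsv[...,1]>100)&(hsv[...,0]<12)&(W[...,2]>.06)&(W[...,2]<.14)
    H=W[b&(r<.04)]; F=W[b&(r>.08)&(r<.14)]-[*p,0]
    print("heel top",np.percentile(H[:,2],95).round(4),"fore top",np.percentile(F[:,2],95).round(4))
    top=F[F[:,2]>np.percentile(F[:,2],90)-.012]
    m=np.nanmean(top,0); print("toe dir",np.arctan2(m[1],m[0]).round(3),len(top))
E
python3 - <<'E'
from s import *
side("L")
tool([(*pose("L",t,.052),.08) for t in np.linspace(-2.45,-3.0,8)])
E
```

```text
heel top 0.1268 fore top 0.109
toe dir -2.285 66
t 2.9167 pos [0.5529 0.0714 0.0807] F [ 0.57 -1.3   0.79]
[0.5546 0.0695 0.08  ] -> [-0.23 -0.11  0.07]
[0.5468 0.0729 0.08  ] -> [ 0.62 -0.08  0.07]
[0.5393 0.077  0.08  ] -> [1.46 0.01 0.08]
[0.5322 0.0816 0.08  ] -> [2.3  0.17 0.08]
[0.5254 0.0868 0.08  ] -> [3.12 0.4  0.08]
[0.5191 0.0924 0.08  ] -> [3.92 0.69 0.08]
[0.5132 0.0986 0.08  ] -> [4.69 1.05 0.08]
[0.5079 0.1052 0.08  ] -> [5.44 1.46 0.08]
```

Request:
arm_command(rows="0.5 0 0 0 0 0 0;1 0 0 0 0 0 0;1.5 0 0 0 0 0 0;1.9 0.1 0 0 0 0 0;2.3 0.2 0 0 0 0 0")

```text
time_s: 3.33
position: [0.5321, 0.0816, 0.0804]
orientation: [-0.0, 0.19, 0.982, -0.0]
ft_force: [0.6, -0.2, 1.2]
finger_gap: -0.0002
```

Run:
```python
from s import *
side("L","side3.png")
tool([(*pose("L",t,.052),.08) for t in np.linspace(-2.6,-3.1,8)])
```

```text
heel top 0.1252 fore top 0.1123
toe dir -2.511 62
t 3.3833 pos [0.5314 0.0821 0.0804] F [-0.93  0.71 -0.64]
[0.54   0.0766 0.08  ] -> [-1.01 -0.19  0.04]
[0.5335 0.0807 0.08  ] -> [-0.25 -0.05  0.04]
[0.5272 0.0853 0.08  ] -> [0.5  0.14 0.05]
[0.5214 0.0903 0.08  ] -> [1.24 0.39 0.05]
[0.5159 0.0957 0.08  ] -> [1.95 0.69 0.05]
[0.5107 0.1016 0.08  ] -> [2.64 1.04 0.05]
[0.5061 0.1077 0.08  ] -> [3.3  1.43 0.05]
[0.5018 0.1142 0.08  ] -> [3.94 1.88 0.05]
```

View pics/side3.png

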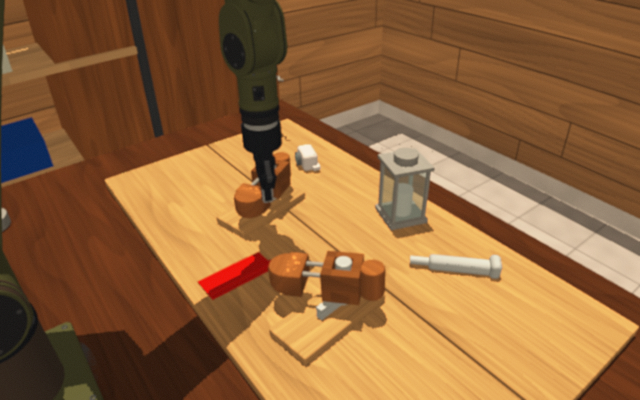

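The fingers at (268,195) are turning the forepart, now at (248,200). I'll continue more slowly.

Request:
arm_command(rows="0.3 0.1 0 0 0 0 0;0.6 0.2 0 0 0 0 0;0.9 0.3 0 0 0 0 0;1.2 0.4 0 0 0 0 0;1.5 0.5 0 0 0 0 0")

```text
time_s: 3.8
position: [0.521, 0.0921, 0.0808]
orientation: [0.0, 0.19, 0.982, 0.0]
ft_force: [0.9, 0.4, 0.2]
finger_gap: 0.0001
```

Run:
```python
from s import *
side("L","side4.png")
tool([(*pose("L",t,.052),.08) for t in np.linspace(-2.8,-3.15,6)])
```

```text
heel top 0.124 fore top 0.1143
toe dir -2.657 47
t 3.85 pos [0.5203 0.0925 0.0807] F [0.26 0.22 0.11]
[0.5225 0.0893 0.08  ] -> [-0.32 -0.22  0.07]
[0.517  0.0945 0.08  ] -> [0.38 0.06 0.07]
[0.5119 0.1001 0.08  ] -> [1.06 0.39 0.07]
[0.5072 0.1061 0.08  ] -> [1.72 0.77 0.07]
[0.503  0.1124 0.08  ] -> [2.35 1.19 0.07]
[0.4992 0.1189 0.08  ] -> [2.95 1.66 0.07]
```

Request:
arm_command(rows="0.2 0.1 0 0 0 0 0;0.4 0.1 0 0 0 0 0;0.6 0.2 0 0 0 0 0;0.8 0.3 0 0 0 0 0;1.0 0.4 0 0 0 0 0")

```text
time_s: 4.27
position: [0.513, 0.0995, 0.0807]
orientation: [-0.0, 0.19, 0.982, 0.0]
ft_force: [0.7, -0.5, -0.0]
finger_gap: -0.0004
```

Run:
```python
from s import *
side("L","side5.png")
tool([(*pose("L",t,.052),.08) for t in np.linspace(-2.9,-3.15,5)])
```

```text
heel top 0.1206 fore top 0.1117
toe dir -2.711 44
t 4.3167 pos [0.5125 0.0998 0.0806] F [-0.    0.26 -0.21]
[0.5148 0.0969 0.08  ] -> [-0.32 -0.18  0.06]
[0.5104 0.102  0.08  ] -> [0.28 0.13 0.06]
[0.5063 0.1074 0.08  ] -> [0.86 0.47 0.06]
[0.5026 0.113  0.08  ] -> [1.42 0.86 0.06]
[0.4992 0.1189 0.08  ] -> [1.95 1.28 0.06]
```

Request:
arm_command(rows="0.2 0.1 0 0 0 0 0;0.3 0.2 0 0 0 0 0;0.5 0.3 0 0 0 0 0;0.6 0.4 0 0 0 0 0;0.8 0.5 0 0 0 0 0")

```text
time_s: 4.73
position: [0.5077, 0.1071, 0.0807]
orientation: [0.0, 0.19, 0.982, 0.0]
ft_force: [0.7, -0.7, -0.4]
finger_gap: -0.0
```

Run:
```python
from s import *
side("L","side6.png")
tool([(*pose("L",t,.052),.08) for t in np.linspace(-2.9,-3.2,6)])
```

```text
heel top 0.1017 fore top 0.0921
toe dir -2.677 65
t 4.7833 pos [0.5072 0.1073 0.0807] F [-0.53 -0.56  0.08]
[0.5148 0.0969 0.08  ] -> [-1.09 -0.69  0.07]
[0.5106 0.1018 0.08  ] -> [-0.51 -0.39  0.07]
[0.5066 0.107  0.08  ] -> [ 0.04 -0.06  0.07]
[0.503  0.1124 0.08  ] -> [0.58 0.31 0.07]
[0.4997 0.1179 0.08  ] -> [1.1  0.7  0.07]
[0.4967 0.1237 0.08  ] -> [1.59 1.13 0.07]
```

Left has dropped: heel top 0.102, forepart top 0.092, as expected. I'll back off, lift and go to the right tree.

Request:
arm_command(rows="-1.5 -0.8 0 0 0 0 0;-1.5 -0.8 -4 0 0 0 0;-1.5 -0.8 -8 0 0 0 0;-1.5 -0.8 -12 0 0 0 0;-1.5 -0.8 -12 0 0 0 0")

```text
time_s: 5.2
position: [0.5234, 0.0947, 0.2087]
orientation: [0.006, 0.19, 0.982, 0.002]
ft_force: [2.0, -0.4, 1.1]
finger_gap: -0.0001
```

Run:
```python
from g import *
tool([(*pose("R",2.294,.068),.2)])
```

```text
t 5.2 pos [0.5234 0.0947 0.2087] F [ 1.98 -0.43  1.13]
[ 0.5027 -0.0676  0.2   ] -> [ -4.13 -15.83   0.81]
```

Request:
arm_command(rows="-4.1 -15.8 0 0 0 0 0;-4.1 -15.8 0 0 0 0 0;-4.1 -15.8 0 0 0 0 0;-4.1 -15.8 0 0 0 0 0;-4.1 -15.8 0 0 0 0 0")

```text
time_s: 5.62
position: [0.4965, -0.0737, 0.2008]
orientation: [0.0, 0.194, 0.981, -0.002]
ft_force: [0.4, 1.0, -0.7]
finger_gap: -0.0001
```

Run:
```python
from g import *
tool([(*pose("R",2.294,.068),.08)])
```

```text
t 5.6167 pos [ 0.4965 -0.0737  0.2008] F [ 0.39  0.95 -0.7 ]
[ 0.5027 -0.0676  0.08  ] -> [-0.33  0.85 12.08]
```

Request:
arm_command(rows="-0.3 0.6 0 0 0 0 0;-0.3 0.6 4 0 0 0 0;-0.3 0.6 8 0 0 0 0;-0.3 0.6 12.1 0 0 0 0;-0.3 0.6 12.1 0 0 0 0")

```text
time_s: 6.03
position: [0.4961, -0.0609, 0.0727]
orientation: [-0.007, 0.189, 0.982, -0.0]
ft_force: [-1.3, 0.4, -1.0]
finger_gap: 0.0002
```

Run:
```python
from s import *
side("R","side7.png")
tool([(*pose("R",t,.052),.08) for t in np.linspace(2.294,3.28,10)])
```

```text
heel top 0.1262 fore top 0.1137
toe dir 2.357 189
t 6.0833 pos [ 0.4984 -0.0613  0.0761] F [-0.22  0.1   0.81]
[ 0.4907 -0.0782  0.08  ] -> [ 0.09 -1.85 -0.38]
[ 0.4793 -0.0814  0.08  ] -> [ 1.03 -2.58 -0.37]
[ 0.4683 -0.0859  0.08  ] -> [ 1.89 -3.4  -0.36]
[ 0.4579 -0.0915  0.08  ] -> [ 2.64 -4.31 -0.35]
[ 0.4481 -0.0983  0.08  ] -> [ 3.3  -5.3  -0.34]
[ 0.4392 -0.1061  0.08  ] -> [ 3.84 -6.35 -0.34]
[ 0.4311 -0.1148  0.08  ] -> [ 4.26 -7.46 -0.33]
[ 0.4241 -0.1243  0.08  ] -> [ 4.56 -8.61 -0.32]
[ 0.4181 -0.1346  0.08  ] -> [ 4.74 -9.78 -0.32]
[ 0.4133 -0.1454  0.08  ] -> [  4.78 -10.97  -0.32]
```

View pics/side7.png

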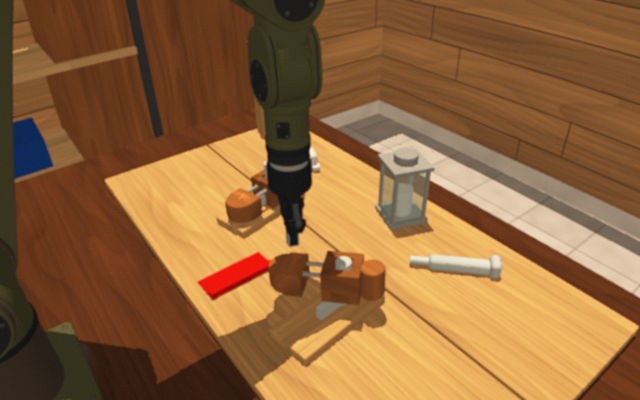

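The left tree sits low on its board at (243,205). The fingers at (293,238) are behind the right forepart at (290,272), ready to push.

Request:
arm_command(rows="0 -0.9 -0.2 0 0 0 0;0.1 -1.8 -0.3 0 0 0 0;0.6 -2.2 -0.3 0 0 0 0;1.0 -2.6 -0.3 0 0 0 0;1.5 -3.0 -0.3 0 0 0 0")

```text
time_s: 6.5
position: [0.4783, -0.0864, 0.0844]
orientation: [0.002, 0.191, 0.982, 0.0]
ft_force: [0.3, -0.3, 1.4]
finger_gap: 0.0002
```

Request:
arm_command(rows="0.4 -0.4 0 0 0 0 0;0.8 -0.9 0 0 0 0 0;1.2 -1.3 0 0 0 0 0;1.5 -1.8 0 0 0 0 0;1.8 -2.3 0 0 0 0 0")

```text
time_s: 6.92
position: [0.4517, -0.1006, 0.0828]
orientation: [0.0, 0.19, 0.982, 0.0]
ft_force: [0.7, 0.9, 1.2]
finger_gap: -0.0002
```

Run:
```python
from s import *
side("R","side8.png")
tool([(*pose("R",t,.052),.08) for t in np.linspace(2.7,3.4,10)])
```

```text
heel top 0.1248 fore top 0.1118
toe dir 2.439 171
t 6.9667 pos [ 0.4506 -0.1011  0.0827] F [-0.42 -0.21  1.55]
[ 0.4509 -0.0962  0.08  ] -> [0.16 0.47 0.26]
[ 0.4443 -0.1014  0.08  ] -> [ 0.57 -0.26  0.27]
[ 0.4381 -0.1071  0.08  ] -> [ 0.93 -1.02  0.27]
[ 0.4324 -0.1133  0.08  ] -> [ 1.24 -1.81  0.27]
[ 0.4272 -0.1199  0.08  ] -> [ 1.47 -2.62  0.27]
[ 0.4225 -0.1269  0.08  ] -> [ 1.65 -3.44  0.27]
[ 0.4183 -0.1342  0.08  ] -> [ 1.76 -4.28  0.27]
[ 0.4148 -0.1418  0.08  ] -> [ 1.8  -5.12  0.27]
[ 0.4118 -0.1497  0.08  ] -> [ 1.78 -5.96  0.27]
[ 0.4095 -0.1578  0.08  ] -> [ 1.7  -6.8   0.27]
```

Request:
arm_command(rows="0.3 -0.2 0.2 0 0 0 0;0.5 -0.5 0.3 0 0 0 0;0.8 -0.8 0.3 0 0 0 0;0.9 -1.1 0.3 0 0 0 0;1.1 -1.5 0.3 0 0 0 0")

```text
time_s: 7.38
position: [0.4388, -0.1105, 0.0807]
orientation: [0.002, 0.19, 0.982, 0.0]
ft_force: [3.0, 0.4, 4.7]
finger_gap: -0.0002
```

Run:
```python
from s import *
side("R","side9.png")
tool([(*pose("R",t,.052),.08) for t in np.linspace(2.85,3.4,10)])
```

```text
heel top 0.1265 fore top 0.1106
toe dir 2.563 171
t 7.4333 pos [ 0.4379 -0.111   0.0806] F [ 2.51 -0.95  4.66]
[ 0.4386 -0.1067  0.08  ] -> [0.1  0.42 0.06]
[ 0.434  -0.1115  0.08  ] -> [ 0.34 -0.19  0.06]
[ 0.4297 -0.1165  0.08  ] -> [ 0.55 -0.82  0.06]
[ 0.4258 -0.1218  0.08  ] -> [ 0.72 -1.46  0.06]
[ 0.4222 -0.1274  0.08  ] -> [ 0.85 -2.11  0.06]
[ 0.4189 -0.1331  0.08  ] -> [ 0.94 -2.76  0.06]
[ 0.416  -0.1391  0.08  ] -> [ 0.99 -3.42  0.06]
[ 0.4134 -0.1452  0.08  ] -> [ 0.99 -4.08  0.06]
[ 0.4113 -0.1514  0.08  ] -> [ 0.96 -4.75  0.06]
[ 0.4095 -0.1578  0.08  ] -> [ 0.89 -5.4   0.06]
```

View pics/side9.png

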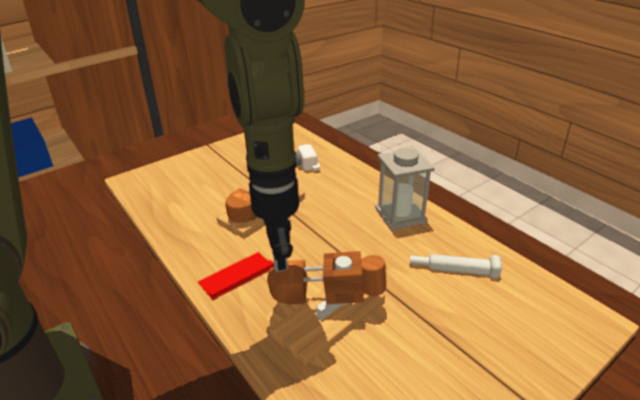

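Unlike the left one, the right forepart at (288,280) seems to have turned little, and there is a 4.7 N vertical force. I'll look closer.

Run:
```python
from s import *
a=[cv2.resize(cv2.imread(f"pics/side{k}.png")[225:325,240:400],None,fx=2.5,fy=2.5,interpolation=cv2.INTER_CUBIC) for k in(7,8)]
b=cv2.imread("pics/side9.png")[225:325,240:400]; b=cv2.resize(b,None,fx=2.5,fy=2.5,interpolation=cv2.INTER_CUBIC)
im,d,W=cloud("top"); t=cv2.resize(im[205:305,340:500,::-1],None,fx=2.5,fy=2.5,interpolation=cv2.INTER_CUBIC)
cv2.imwrite("pics/z10.png",np.vstack([np.hstack(a),np.hstack([b,t])]))
```

```text
(no output)
```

View pics/z10.png

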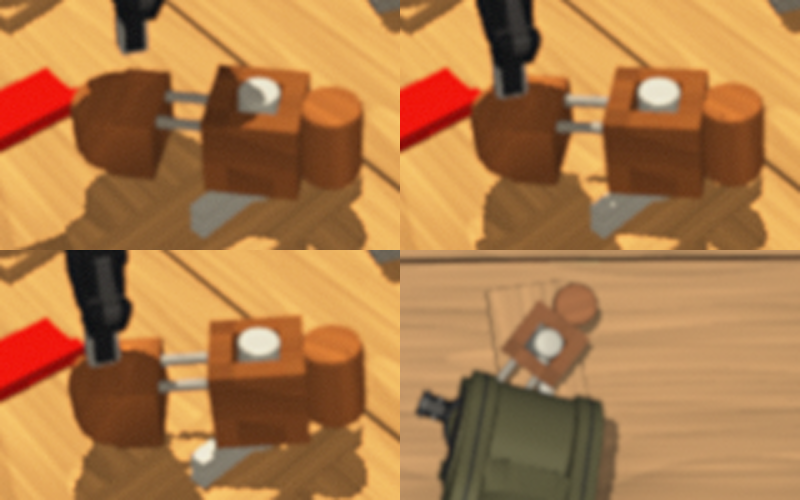

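Run:
```python
from s import *
im,d,W=cloud("side"); c=vision.calibration("side"); o=env.get_obs(); V=np.array(c["view"])
px=lambda p: cv2.projectPoints(np.float64([p]),cv2.Rodrigues(V[:3,:3])[0],V[:3,3],np.array(c["K"]),np.array(c["dist"]))[0].ravel()
print(o["position"],o["ft_force"],px(o["position"]),px(o["position"]+[0,0,.04]))
for v in range(255,300,4): print(v,[ (tuple(W[v,u].round(3).tolist()),im[v,u].tolist()) for u in (280,294)])
```

```text
[ 0.43807443 -0.11082956  0.08051821] [ 3.1945718  -0.79545786  4.67255046] [282.30919728 280.03329938] [280.7785026  262.78317721]
255 [((0.41, -0.159, 0.185), [21, 19, 21]), ((0.528, -0.011, 0.023), [239, 184, 100])]
259 [((0.421, -0.139, 0.157), [24, 23, 26]), ((0.52, -0.023, 0.025), [240, 186, 99])]
263 [((0.43, -0.123, 0.133), [20, 20, 22]), ((0.465, -0.11, 0.105), [221, 129, 57])]
267 [((0.43, -0.122, 0.123), [20, 19, 22]), ((0.457, -0.122, 0.109), [104, 56, 27])]
271 [((0.433, -0.115, 0.107), [91, 67, 53]), ((0.451, -0.131, 0.109), [104, 56, 25])]
275 [((0.428, -0.122, 0.106), [100, 55, 26]), ((0.445, -0.139, 0.109), [106, 57, 27])]
279 [((0.422, -0.132, 0.108), [103, 56, 28]), ((0.438, -0.149, 0.112), [103, 56, 27])]
283 [((0.416, -0.14, 0.109), [107, 59, 28]), ((0.434, -0.156, 0.11), [110, 59, 27])]
287 [((0.414, -0.143, 0.103), [112, 62, 30]), ((0.43, -0.161, 0.107), [113, 62, 30])]
291 [((0.412, -0.145, 0.096), [110, 60, 29]), ((0.431, -0.159, 0.096), [109, 61, 29])]
295 [((0.412, -0.144, 0.086), [114, 62, 30]), ((0.43, -0.159, 0.087), [100, 54, 25])]
299 [((0.412, -0.142, 0.075), [111, 59, 26]), ((0.429, -0.16, 0.079), [97, 52, 25])]
```

The fingertip is hidden behind the forepart, and the forepart's near edge at (0.412,-0.145) shows it really has turned. The dark top is only the arm's shadow, so I'll carry on.

Request:
arm_command(rows="0.2 -0.2 0 0 0 0 0;0.4 -0.5 0 0 0 0 0;0.6 -0.8 0 0 0 0 0;0.7 -1.2 0 0 0 0 0;0.8 -1.5 0 0 0 0 0")

```text
time_s: 7.95
position: [0.426, -0.1216, 0.0809]
orientation: [0.003, 0.19, 0.982, 0.0]
ft_force: [3.3, 1.1, 5.9]
finger_gap: 0.0002
```

Run:
```python
from s import *
side("R","side11.png")
tool([(*pose("R",t,.052),.08) for t in np.linspace(3.0,3.5,9)])
```

```text
heel top 0.1262 fore top 0.1116
toe dir 2.757 174
t 8.0 pos [ 0.4253 -0.1219  0.0807] F [3.35 0.22 5.76]
[ 0.4279 -0.1189  0.08  ] -> [-0.13  0.37  0.07]
[ 0.424  -0.1245  0.08  ] -> [ 0.03 -0.29  0.07]
[ 0.4205 -0.1302  0.08  ] -> [ 0.14 -0.95  0.07]
[ 0.4173 -0.1362  0.08  ] -> [ 0.21 -1.63  0.07]
[ 0.4145 -0.1424  0.08  ] -> [ 0.24 -2.3   0.07]
[ 0.4121 -0.1487  0.08  ] -> [ 0.22 -2.98  0.07]
[ 0.4101 -0.1552  0.08  ] -> [ 0.17 -3.66  0.07]
[ 0.4086 -0.1618  0.08  ] -> [ 0.07 -4.32  0.07]
[ 0.4074 -0.1684  0.08  ] -> [-0.07 -4.99  0.07]
```

Request:
arm_command(rows="0.1 -0.2 -0.3 0 0 0 0;0.1 -0.5 -0.3 0 0 0 0;0.2 -0.8 -0.3 0 0 0 0;0.2 -1.1 -0.3 0 0 0 0;0.2 -1.3 -0.3 0 0 0 0")

```text
time_s: 8.42
position: [0.4154, -0.1325, 0.0821]
orientation: [-0.001, 0.19, 0.982, 0.0]
ft_force: [0.5, -0.1, 0.4]
finger_gap: 0.0002
```

Run:
```python
from s import *
side("R","side12.png")
tool([(*pose("R",t,.052),.083) for t in np.linspace(3.1,3.5,9)])
```

```text
heel top 0.1274 fore top 0.1116
toe dir 2.792 127
t 8.4667 pos [ 0.4156 -0.1327  0.0822] F [-0.3  -0.23  0.11]
[ 0.4218 -0.1279  0.083 ] -> [-0.4   0.68 -0.08]
[ 0.4192 -0.1326  0.083 ] -> [-0.33  0.15 -0.08]
[ 0.4167 -0.1374  0.083 ] -> [-0.28 -0.39 -0.08]
[ 0.4145 -0.1424  0.083 ] -> [-0.26 -0.94 -0.08]
[ 0.4126 -0.1474  0.083 ] -> [-0.27 -1.48 -0.08]
[ 0.4109 -0.1526  0.083 ] -> [-0.31 -2.02 -0.08]
[ 0.4095 -0.1578  0.083 ] -> [-0.37 -2.55 -0.08]
[ 0.4083 -0.1631  0.083 ] -> [-0.46 -3.09 -0.08]
[ 0.4074 -0.1684  0.083 ] -> [-0.57 -3.62 -0.08]
```

Request:
arm_command(rows="-0.1 -0.2 0 0 0 0 0;-0.2 -0.5 0 0 0 0 0;-0.2 -0.7 0 0 0 0 0;-0.2 -0.9 0 0 0 0 0;-0.2 -1.1 0 0 0 0 0")

```text
time_s: 8.88
position: [0.4144, -0.1434, 0.0829]
orientation: [0.0, 0.19, 0.982, 0.0]
ft_force: [-1.0, 0.9, 3.8]
finger_gap: -0.0
```

Run:
```python
from s import *
side("R","side13.png")
tool([(*pose("R",t,.052),.083) for t in np.linspace(3.2,3.5,7)])
```

```text
heel top 0.1263 fore top 0.1125
toe dir 2.86 114
t 8.9333 pos [ 0.4143 -0.1437  0.0829] F [-0.18  0.14  3.83]
[ 0.4167 -0.1374  0.083 ] -> [ 0.01  0.67 -0.01]
[ 0.4145 -0.1424  0.083 ] -> [ 0.03  0.13 -0.01]
[ 0.4126 -0.1474  0.083 ] -> [ 0.02 -0.41 -0.01]
[ 0.4109 -0.1526  0.083 ] -> [-0.01 -0.95 -0.01]
[ 0.4095 -0.1578  0.083 ] -> [-0.08 -1.49 -0.01]
[ 0.4083 -0.1631  0.083 ] -> [-0.16 -2.02 -0.01]
[ 0.4074 -0.1684  0.083 ] -> [-0.28 -2.55 -0.01]
```

Run:
```python
from s import *
a=[cv2.resize(cv2.imread(f"pics/side{k}.png")[225:325,250:390],None,fx=2.8,fy=2.8,interpolation=cv2.INTER_CUBIC) for k in(11,13)]
im,d,W=cloud("side"); p=S["R"][0]
cv2.imwrite("pics/z14.png",np.hstack(a))
hsv=cv2.cvtColor(im,cv2.COLOR_RGB2HSV); b=(hsv[...,1]>130)&(im[...,0]<235)&(W[...,2]>.072)&(W[...,2]<.14)
Q=W[b]-[*p,0]; r=np.hypot(Q[:,0],Q[:,1]); F=Q[(r>.062)&(r<.14)&(Q[:,0]<0)]
for lo,hi in((.072,.085),(.085,.1),(.1,.108),(.108,.12)):
    q=F[(F[:,2]>lo)&(F[:,2]<hi)]; print(lo,len(q),q.mean(0).round(3),cv2.boxPoints(cv2.minAreaRect(np.float32(q[:,:2]))).round(3).tolist())
H=Q[(np.abs(Q[:,2]-.1265)<.004)&(r<.06)]; print("heel rect",cv2.minAreaRect(np.float32(H[:,:2]*1000)))
```

```text
0.072 207 [-0.098  0.017  0.079] [[-0.13099999725818634, 0.04399999976158142], [-0.08500000089406967, -0.010999999940395355], [-0.07000000029802322, 0.0020000000949949026], [-0.11599999666213989, 0.05700000002980232]]
0.085 268 [-0.099  0.019  0.093] [[-0.13199999928474426, 0.04500000178813934], [-0.08500000089406967, -0.009999999776482582], [-0.0689999982714653, 0.004000000189989805], [-0.11599999666213989, 0.05900000035762787]]
0.1 232 [-0.102  0.03   0.105] [[-0.1289999932050705, 0.01600000075995922], [-0.06199999898672104, -0.003000000026077032], [-0.04399999976158142, 0.05900000035762787], [-0.10999999940395355, 0.07900000363588333]]
0.108 472 [-0.08   0.03   0.111] [[-0.12700000405311584, 0.027000000700354576], [-0.07500000298023224, 0.0], [-0.04500000178813934, 0.05900000035762787], [-0.09700000286102295, 0.08500000089406967]]
heel rect ((10.630859375, -5.051414489746094), (69.27204895019531, 90.73108673095703), 62.98210144042969)
```

View pics/z14.png

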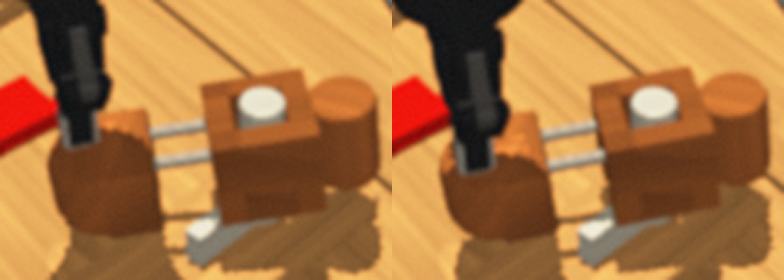

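Run:
```python
from s import *
c=vision.calibration("side"); V=np.array(c["view"])
px=lambda p: cv2.projectPoints(np.float64([p]),cv2.Rodrigues(V[:3,:3])[0],V[:3,3],np.array(c["K"]),np.array(c["dist"]))[0].ravel().round(1)
print("side7",px([.4984,-.0613,.0761]),px([.4984,-.0613,.11]),"side1",px([.6023,.0556,.0783]),"now",px(env.get_obs()["position"]))
im=cv2.imread("pics/side7.png")
print([int(im[v,293].sum()) for v in range(230,262,2)])
```

```text
side7 [294.7 253.6] [293.8 239.5] side1 [303.7 205.4] now [281.2 295.7]
[63, 63, 70, 71, 67, 64, 63, 109, 417, 517, 495, 369, 197, 197, 192, 197]
```

The unobstructed fingertip in side7 is at v≈245, but the reported TCP projects to 254. So the real tips are about 2 cm higher than reported, and on the right tree the fingers rode up onto the domed top and only dragged it. I'll lift, measure, and come back about 2.5 cm lower beside the forepart.

Request:
arm_command(rows="0 0 -2 0 0 0 0;0 0 -5 0 0 0 0;-1 4 -6 0 0 0 0;-2 8 -6 0 0 0 0;-2 8 -6 0 0 0 0")

```text
time_s: 9.4
position: [0.4686, -0.0729, 0.1442]
orientation: [0.004, 0.188, 0.982, 0.002]
ft_force: [1.0, 0.0, -0.4]
finger_gap: -0.0006
```

Run:
```python
from s import *
side("R","side15.png")
im,d,W=cloud("top"); cv2.imwrite("pics/top15.png",im[...,::-1])
im,d,W=cloud("side"); p=S["R"][0]
r=np.linalg.norm(W[...,:2]-p,axis=-1); hsv=cv2.cvtColor(im,cv2.COLOR_RGB2HSV)
b=(hsv[...,1]>130)&(W[...,2]>.103)&(W[...,2]<.12)&(r>.085)&(r<.092)
Q=W[b]-[*p,0]; a=np.arctan2(Q[:,1],Q[:,0])%(2*np.pi); print(np.percentile(a,[2,50,98]),len(a))
for t in(2.65,2.75,2.85): tool([(*pose("R",t,.07),.14),(*pose("R",t,.07),.06)])
```

```text
heel top 0.1268 fore top 0.112
toe dir 2.672 212
[2.23308099 2.67448293 2.97567862] 122
t 9.55 pos [ 0.4624 -0.0764  0.1422] F [-0.75 -0.61  0.41]
[ 0.4639 -0.0772  0.14  ] -> [-0.17 -0.02  0.22]
[ 0.4639 -0.0772  0.06  ] -> [-0.18 -0.02  8.22]
t 9.55 pos [ 0.4624 -0.0764  0.1422] F [-0.75 -0.61  0.41]
[ 0.4535 -0.0828  0.14  ] -> [ 0.59 -0.93  0.23]
[ 0.4535 -0.0828  0.06  ] -> [ 0.58 -0.92  8.23]
t 9.55 pos [ 0.4624 -0.0764  0.1422] F [-0.75 -0.61  0.41]
[ 0.4437 -0.0894  0.14  ] -> [ 1.25 -1.91  0.23]
[ 0.4437 -0.0894  0.06  ] -> [ 1.24 -1.9   8.23]
```

View pics/side15.png

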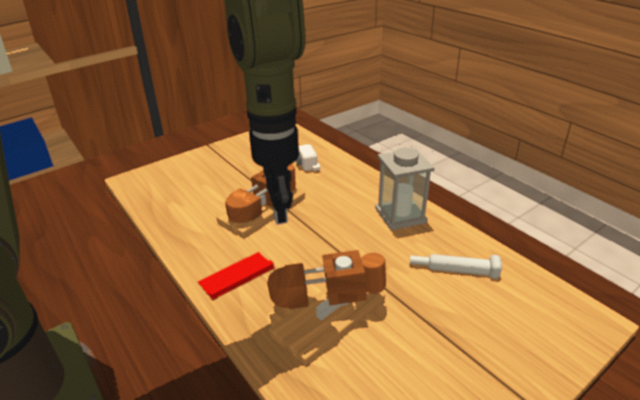

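Clear of the tree now; its heading is about 2.65. I'm right beside it, so I'll descend lower.

Request:
arm_command(rows="0 0 3 0 0 0 0;0 0 6 0 0 0 0;0 0 8.2 0 0 0 0;0 0 8.2 0 0 0 0;0 0 8.2 0 0 0 0")

```text
time_s: 9.97
position: [0.4603, -0.0772, 0.0597]
orientation: [-0.002, 0.191, 0.982, -0.0]
ft_force: [0.5, -0.3, -0.4]
finger_gap: 0.0004
```

Run:
```python
from s import *
tool([(*pose("R",t,.05),.06) for t in np.linspace(2.65,3.4,11)])
```

```text
t 9.9667 pos [ 0.4603 -0.0772  0.0597] F [ 0.48 -0.28 -0.42]
[ 0.4545 -0.0949  0.06  ] -> [-0.12 -1.86 -0.03]
[ 0.448  -0.0996  0.06  ] -> [ 0.31 -2.54 -0.03]
[ 0.4418 -0.1049  0.06  ] -> [ 0.68 -3.26 -0.03]
[ 0.4361 -0.1105  0.06  ] -> [ 1.   -4.   -0.02]
[ 0.4309 -0.1166  0.06  ] -> [ 1.26 -4.76 -0.02]
[ 0.4261 -0.1231  0.06  ] -> [ 1.46 -5.54 -0.02]
[ 0.4218 -0.1299  0.06  ] -> [ 1.6  -6.33 -0.02]
[ 0.418 -0.137  0.06 ] -> [ 1.69 -7.13 -0.02]
[ 0.4147 -0.1444  0.06  ] -> [ 1.71 -7.93 -0.01]
[ 0.4121 -0.152   0.06  ] -> [ 1.67 -8.74 -0.01]
[ 0.41   -0.1597  0.06  ] -> [ 1.57 -9.54 -0.01]
```

Request:
arm_command(rows="0 -0.8 0 0 0 0 0;0 -1.6 0 0 0 0 0;0.3 -2.4 0 0 0 0 0;0.6 -2.9 0 0 0 0 0;0.8 -3.4 0 0 0 0 0")

```text
time_s: 10.38
position: [0.4425, -0.106, 0.0615]
orientation: [0.001, 0.191, 0.982, 0.0]
ft_force: [-0.2, 0.3, 0.7]
finger_gap: 0.0002
```

Request:
arm_command(rows="0.1 -0.3 0 0 0 0 0;0.2 -0.6 0 0 0 0 0;0.3 -0.9 0 0 0 0 0;0.4 -1.2 0 0 0 0 0;0.5 -1.5 0 0 0 0 0")

```text
time_s: 10.8
position: [0.4324, -0.1174, 0.0607]
orientation: [0.0, 0.19, 0.982, -0.0]
ft_force: [0.4, -0.2, 0.6]
finger_gap: -0.0003
```

Run:
```python
from s import *
side("R","side16.png")
tool([(*pose("R",t,.05),.06) for t in np.linspace(2.95,3.4,7)])
```

```text
heel top 0.1243 fore top 0.1163
toe dir 2.958 245
t 10.85 pos [ 0.4319 -0.1177  0.0606] F [-0.96 -0.08 -0.72]
[ 0.4309 -0.1166  0.06  ] -> [0.13 0.06 0.06]
[ 0.4261 -0.1231  0.06  ] -> [ 0.34 -0.71  0.06]
[ 0.4218 -0.1299  0.06  ] -> [ 0.48 -1.51  0.06]
[ 0.418 -0.137  0.06 ] -> [ 0.57 -2.31  0.06]
[ 0.4147 -0.1444  0.06  ] -> [ 0.59 -3.11  0.06]
[ 0.4121 -0.152   0.06  ] -> [ 0.56 -3.92  0.06]
[ 0.41   -0.1597  0.06  ] -> [ 0.46 -4.71  0.06]
```

Now it tracks: 2.958 measured against 2.95 expected.

Request:
arm_command(rows="0.2 -0.3 0 0 0 0 0;0.3 -0.6 0 0 0 0 0;0.4 -0.9 0 0 0 0 0;0.5 -1.2 0 0 0 0 0;0.5 -1.5 0 0 0 0 0")

```text
time_s: 11.27
position: [0.4218, -0.1294, 0.0606]
orientation: [-0.0, 0.19, 0.982, 0.0]
ft_force: [0.1, 0.8, 1.0]
finger_gap: 0.0003
```

Request:
arm_command(rows="0 -0.2 0 0 0 0 0;0.1 -0.4 0 0 0 0 0;0.1 -0.6 0 0 0 0 0;0.1 -0.8 0 0 0 0 0;0.1 -1.0 0 0 0 0 0")

```text
time_s: 11.68
position: [0.4176, -0.1384, 0.0607]
orientation: [0.0, 0.19, 0.982, 0.0]
ft_force: [0.7, 0.1, 0.3]
finger_gap: -0.0
```

Run:
```python
from s import *
side("R","side17.png")
tool([(*pose("R",t,.05),.06) for t in np.linspace(3.15,3.45,7)])
```

```text
heel top 0.1243 fore top 0.1183
toe dir -3.079 262
t 11.7333 pos [ 0.4175 -0.1387  0.0607] F [-1.26 -0.44  1.12]
[ 0.4192 -0.1346  0.06  ] -> [-0.01  0.44  0.07]
[ 0.4168 -0.1394  0.06  ] -> [ 0.03 -0.09  0.07]
[ 0.4147 -0.1444  0.06  ] -> [ 0.04 -0.63  0.07]
[ 0.4129 -0.1494  0.06  ] -> [ 0.02 -1.17  0.07]
[ 0.4113 -0.1545  0.06  ] -> [-0.02 -1.7   0.07]
[ 0.41   -0.1597  0.06  ] -> [-0.09 -2.23  0.07]
[ 0.4089 -0.165   0.06  ] -> [-0.19 -2.76  0.07]
```

Request:
arm_command(rows="0 -0.15 0 0 0 0 0;0 -0.3 0 0 0 0 0;0 -0.45 0 0 0 0 0;0 -0.6 0 0 0 0 0;0 -0.7 0 0 0 0 0")

```text
time_s: 12.15
position: [0.4148, -0.1449, 0.0607]
orientation: [-0.0, 0.19, 0.982, -0.0]
ft_force: [0.1, 0.1, -0.2]
finger_gap: -0.0004
```

Run:
```python
from s import *
side("R","side18.png")
tool([(*pose("R",t,.05),.06) for t in np.linspace(3.15,3.45,7)])
```

```text
heel top 0.1021 fore top 0.0939
toe dir -2.99 304
t 12.2 pos [ 0.4148 -0.145   0.0607] F [ 0.37 -0.6  -0.74]
[ 0.4192 -0.1346  0.06  ] -> [-0.02  1.13  0.07]
[ 0.4168 -0.1394  0.06  ] -> [0.02 0.59 0.07]
[ 0.4147 -0.1444  0.06  ] -> [0.03 0.06 0.07]
[ 0.4129 -0.1494  0.06  ] -> [ 0.01 -0.48  0.07]
[ 0.4113 -0.1545  0.06  ] -> [-0.03 -1.01  0.07]
[ 0.41   -0.1597  0.06  ] -> [-0.1  -1.55  0.07]
[ 0.4089 -0.165   0.06  ] -> [-0.2  -2.07  0.07]
```

Right dropped too. Back off, lift, and retreat so the top camera is clear.

Request:
arm_command(rows="0 2.5 0 0 0 0 0;0 2.5 -4 0 0 0 0;0 2.5 -8 0 0 0 0;0 2.5 -14 0 0 0 0;0 2.5 -16 0 0 0 0")

```text
time_s: 12.62
position: [0.424, -0.1213, 0.2228]
orientation: [0.0, 0.19, 0.982, -0.0]
ft_force: [1.4, -0.4, -0.8]
finger_gap: 0.0001
```

Request:
arm_command(rows="9 14 -2 0 0 0 0;9 14 -2 0 0 0 0;9 14 -2 0 0 0 0;9 14 -2 0 0 0 0;9 14 -2 0 0 0 0")

```text
time_s: 13.03
position: [0.392, 0.0478, 0.2418]
orientation: [0.0, 0.186, 0.983, 0.002]
ft_force: [0.1, -1.0, 0.2]
finger_gap: 0.0004
```

Run:
```python
from s import *; from m import measure
im,d,W=cloud("top"); cv2.imwrite("pics/top19.png",im[...,::-1])
side("L"); side("R"); tool([])
import m
try: measure(im,W)
except Exception as e: print(e)
a=np.load("top0.npz")
for n,(u0,u1,v0,v1) in dict(scr=(300,345,250,320),lamp=(205,250,130,170),grip=(385,445,125,185),lan=(318,370,100,165)).items():
    print(n,"changed px",(np.abs(im[v0:v1,u0:u1].astype(int)-a["im"][v0:v1,u0:u1]).sum(-1)>120).sum())
```

```text
heel top 0.1026 fore top 0.0881
toe dir -2.711 59
heel top 0.1021 fore top 0.0872
toe dir -2.867 104
t 13.1833 pos [0.3931 0.0422 0.2407] F [-0.05  0.19  0.71]
L post [0.5944 0.1702 0.1337] 104 tree th -2.867 rmax 0.131 heel z 0.1019 fore z [0.0919 0.0955]
  board [555.9 158.4] [231.8 178.1] dir [-0.992 -0.123] -3.018
R post [ 0.5147 -0.1854  0.1334] 105 tree th -3.058 rmax 0.13 heel z 0.1023 fore z [0.0921 0.0959]
  board [ 479.  -172.1] [224.9 205.5] dir [-1.    -0.016] -3.126
scr changed px 1195
lamp changed px 0
grip changed px 0
lan changed px 0
```

View pics/top19.png

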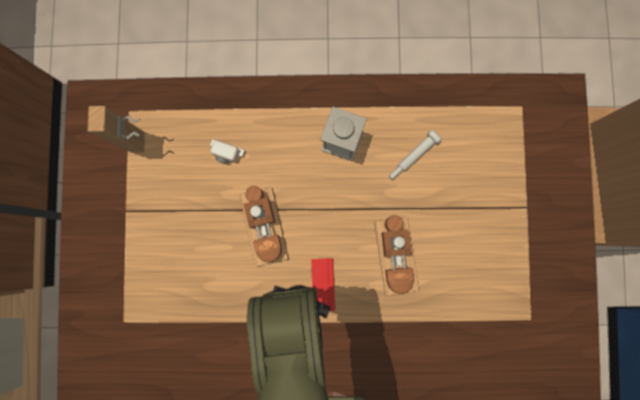

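Both trees lie along their boards, with toes at (267,248) and (400,280) over the long ends. The scraper at (323,280) is partly hidden by the arm but in place. Handing in.

```bash
python3 -c "
from rig import env
print(env.close_job())"
```

```text
the job is handed in; nothing more can be done
None
```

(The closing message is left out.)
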